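# Lock the shelf's guard rail with its hairpin clip

## Task

Press the shelf's guard rail down until its eye sits on the locking post. Then pick up the hairpin clip, find the cross-hole in the post's pin with its straight leg and push the clip gently through, without forcing it, until its bent leg springs round the shank and it is fully home; let go of it there. Leave the jigger and the spice jar standing where they are.

Things in the scene. Friction and masses are not known exactly. Their poses are not given: they have to be found in the camera images.
- post: Steel locking post at the front left (+y) of the white shelf. Origin: middle of the cross-hole, on the post's axis, 47.7 mm above the deck. z up, x square across the shelf away from its front edge, y along the shelf away from the rail's hinge. Its base, 30 mm thick (foot 40), ends 27.5 mm above the deck. Push the clip along the hole until its origin meets this point.
- pin_top (a point): Top of the round 20 mm pin (shank) in the post, 63 mm above the deck, 15.3 above the hole's middle. The cross-hole runs level through the pin's axis: 7 mm wide and high, 20 long. The pin sits tight in its base (0.6 N m to turn), its hole along the post's x or turned up to 1.08 rad either way about z. That angle is NOT measured: look, or feel with the leg's tip; it enters if within 0.15 rad.
- rail (a joint): Guard rail's hinge angle, rad: 0 = down on the post, grows as the eye end rises (starts 0.28 to 0.5, stays where left; 1 to 2 N on its end lowers it). Aluminium flat bar, 20 mm wide, 6 thick, along the shelf's front edge, with an eye boss (34 mm diameter, 14 high) at its free end that goes over the pin. Down, the bar's top is 13.7 mm and the boss's top 5.7 mm below the cross-hole's middle.
- rail_hinge (a point): Hinge axis of the rail, in a steel clevis at the front right (-y) end of the shelf: 490 mm from the post's axis, 31 mm above the deck. The axis is this point's x.
- rail_press (a point): Point on the middle of the rail's top face, 400 mm from the hinge axis, 90 mm short of the eye's centre: a good place to press. Moves with the rail; y runs along the bar to the eye, z square to its top.
- clip_loop (a point): Middle of the clip's eye, the end to hold, at mid height of the wire. The eye has two stiff, straight, parallel sides along x, 26 mm long, 21 mm over the outside (y), of 5 mm round wire. Axes as the clip's.
- clip_tip (a point): Rounded tip of the clip's straight leg, 42 mm ahead of the clip's origin along x. If it meets the shank beside the hole, the clip stops with its origin about 50 mm short of home. In the hole the leg has 0.1 rad of play; the twist felt about the post's axis shows which way to turn.
- clip: Hairpin clip (R-clip) of 5 mm steel wire, 114 mm long, lying flat on the deck (2.5 mm below the origin). Origin: on the straight leg where the pin's axis lies at home. x to the leg's tip; eye behind, middle at x -50, y +8 mm. Sprung bent leg on the +y side, flared to y 17 at x 34. It meets the shank 25 mm short of home; the push rises to 3 to 6 N, falls off 14 mm short, then a firm stop at home.
- jigger: Stainless double-cone jigger, 85 mm tall, 44 mm wide, standing on the deck; origin at its foot. Leave it.
- spice_jar: Amber glass spice jar with a metal cap, 85 mm tall, 44 mm wide, standing on the deck; origin at its foot. Leave it.
There are look-alikes about, which are no part of the job. Of the things shaped like the clip, the steel one is meant.

How it is judged:
By the outcome, as a careful person would: the job done as asked, in the order asked, and still so for the second after the job is handed in, with the robot touching nothing.
It also fails if it takes over 72 s, if anything falls off the work surface, if the arm or the gripper's body presses on something with over 40 N, if the wrist force passes 120 N, or if a joint passes its speed limit or range.

## Robot

A 7-joint arm with a two-finger parallel gripper is mounted at the origin on the work surface. World frame = base frame: x ahead of the robot, y to its left, z up, the work surface at z = 0. Lengths are in m, angles in rad, forces in N, time in s.
With the tool pointing down it reaches from about 0.4 to 0.85 m from the base axis. Payload 4.5 kg.
Tool frame: the origin (TCP) lies at the very end of the fingers, on their centre line; the grasp point (between the pads) lies 19 mm behind it; z points along the fingers, y is the direction in which the jaws open and shut (so a half turn about z gives the same grasp; the last joint's range is limited). The gripper opens to 88 mm and grips with 3 to 60 N. Pads are 18 mm wide; open, the fingers measure 123 mm over their backs; the gripper's body (75 mm by 187 mm) begins 45 mm behind the grasp point.
Start: joints at [-1.206, 0.689, -0.195, 1.565, 0.157, 0.902, -0.215], TCP at [0.203, 0.591, 0.239] pointing down, gripper open.
Joint ranges: [-3.01, 3.01], [-0.46, 2.08], [-1.47, 1.51], [0.13, 2.56], [-1, 4.14], [0.04, 2.09], [-2.66, 2.66]. Speed limits (rad/s): [2.57, 2.57, 3.14, 3.14, 3.14, 3.14, 3.14].

## Interface

Orientations are given as a unit quaternion [x, y, z, w].
In Python, from plant import telemetry, imaging, r gives the robot as it stands.
- The arm moves only by the shell command python3 -m creep 'ROWS' [FORCE]. ROWS is JSON, a list of rows, each a list of 5 numbers: the closure in counts, from 0 (fully open) to 255 (shut), then the shift along the tool's x, y, z in m, then the turn about the tool's z in degrees. In form: [[fingers, x, y, z, yaw], ...]. A call has 1 to 10 rows; each row is the pose to reach, as a shift and turn from the pose commanded when the call began, along the tool's axes at that moment; what a row does not reach only later rows make up. A row lasts 1/8 s, in which the tool goes at most 62.5 mm and 10.7 degrees, less where a joint would pass 70% of its speed; a pose out of reach is approached as far as the arm can. A call with a gripper value outside its range is refused whole. The fingers move at their own pace and stop on an object; FORCE is the grip in N (left out, the last holds). Time passes only in rows, so rows that repeat a pose let the fingers close. It gives the time, the measured TCP pose, the force and the opening at its end, in the units of the state.
- telemetry.get_state(): the state, without advancing time (a new reading comes with each control period).
- imaging.snapshot(name): name is "scene" or "top"; returns a dict with "image" (420x560x3 uint8, blue, green, red), "camera_matrix" (3x3 intrinsics, pixels), "R" (3x3) and "t" (3): a world point X has camera coordinates R X + t. Camera axes: x right, y down, z forward; pixel columns grow to the right and rows downward; lengths in m; the calibration is good to about 2 mm. A picture is of the moment at which its call begins. There is no depth.
- r.finish_job(): hands the job in, once; it reports no verdict.
Trained networks look in a picture, given as the dict that the camera call returned (one of the last four; its "shot" number tells which), for a name from the list of things; names that differ only in an ending like _2 or _b are one class to them, and where a whole thing is asked for, a point or a joint stands for the part that bears it (a point fixed in the world has none). Each returns a list of dicts, best first, with "score" (0 to 1); they miss things now and then, are a little off and sometimes report something else, mostly with a low value. They report only what shows in the picture. A call takes as long as a camera call. They do not tell look-alikes from the thing itself.
- imaging.boxes_of(picture, target): "rect" ([left, top, right, bottom] in pixels, round what is visible of it).
- imaging.trace(picture, target): "pixels" (420x560 bool, what is visible of it) and "rect" ([left, top, right, bottom] in pixels, round what is visible of it).
- imaging.place_of(picture, target): "location" ([row, column] in pixels: a listed point, or the origin of a listed thing).
The state is a dict: "clock": time; "q": joint angles; "qd": joint speeds; "joint_torque": joint torques, N m; "tool_pos": TCP position; "eef_rot": TCP orientation; "contact_force": force on the tool from outside, world axes, zero at the start; "moment": the same for the moment, N m; "opening": opening from 0.0 (shut) to 1.0 (fully open).
Only numpy, scipy, OpenCV 4.12 (cv2) and the standard library are available. Lean on these libraries where they do the work, as an engineer would, in place of code of your own. Each camera call takes 0.05 s, during which the arm holds its last target.

## Working session

There is one attempt and no reset: what is moved stays moved. The work goes in short steps, Python scripts to look and compute and a shell command to move; the robot and the scene stay as the last step left them, time stands still between calls to the robot, and variables do not carry over. Pictures are saved under pics/ and viewed, and the job is handed in when it is done.

```bash
ls; mkdir -p pics; python3 - <<'E'
from plant import telemetry, imaging, r
import cv2,numpy as np
s=telemetry.get_state(); print({k:np.round(v,3).tolist() for k,v in s.items()})
for n in("scene","top"):
    p=imaging.snapshot(n); cv2.imwrite(f"pics/{n}0.png",p["image"]); print(n,p["shot"],np.round(p["camera_matrix"],1).tolist(),np.round(p["R"],4).tolist(),np.round(p["t"],4).tolist())
    for t in ["post","pin_top","rail","rail_hinge","rail_press","clip_loop","clip_tip","clip","jigger","spice_jar"]:
        try: print(t,[(np.round(d["location"],1).tolist(),round(d["score"],2)) for d in imaging.place_of(p,t)][:4])
        except Exception as e: print(t,e)
E
```

```text
pics
{'clock': 0.0, 'q': [-1.206, 0.69, -0.194, 1.566, 0.157, 0.903, -0.215], 'qd': [0.0, 0.0, -0.003, 0.001, -0.0, 0.001, 0.001], 'joint_torque': [-0.001, -52.758, -1.267, -15.343, -0.053, 0.007, 0.0], 'tool_pos': [0.203, 0.591, 0.238], 'eef_rot': [0.165, 0.986, -0.001, -0.0], 'contact_force': [-0.327, -0.368, -0.329], 'moment': [0.002, -0.044, 0.036], 'opening': 0.999}
scene 1 [[464.1, 0.0, 275.6], [0.0, 464.1, 216.8], [0.0, 0.0, 1.0]] [[-0.541, 0.8409, 0.012], [0.5765, 0.3812, -0.7227], [-0.6123, -0.3841, -0.691]] [0.3413, -0.2273, 1.2091]
post []
pin_top [([265.9, 446.4], 0.74)]
rail it knows: clip, clip_loop, clip_tip, jigger, pin_top, post, rail_hinge, rail_press, spice_jar
rail_hinge [([178.6, 179.0], 0.62)]
rail_press [([189.2, 382.4], 0.78)]
clip_loop [([277.5, 278.9], 0.85), ([194.3, 254.8], 0.68), ([212.3, 316.9], 0.63)]
clip_tip [([240.0, 341.7], 0.53)]
clip [([226.3, 331.9], 0.71), ([300.6, 266.9], 0.57), ([185.6, 235.3], 0.53)]
jigger [([266.5, 204.8], 0.83)]
spice_jar [([333.1, 368.6], 0.93)]
top 2 [[485.8, 0.0, 278.9], [0.0, 485.8, 203.7], [0.0, 0.0, 1.0]] [[0.0656, -0.9978, 0.003], [-0.9776, -0.0649, -0.2004], [0.2002, 0.0102, -0.9797]] [-0.0691, 0.5998, 0.8255]
post [([218.1, 116.7], 0.96)]
pin_top [([215.6, 114.7], 0.76)]
rail it knows: clip, clip_loop, clip_tip, jigger, pin_top, post, rail_hinge, rail_press, spice_jar
rail_hinge [([220.6, 409.1], 0.74)]
rail_press [([204.7, 171.1], 0.84)]
clip_loop [([307.8, 352.2], 0.92), ([172.6, 256.0], 0.91)]
clip_tip [([292.4, 237.7], 0.73), ([303.4, 400.7], 0.6), ([124.3, 239.0], 0.54)]
clip [([296.7, 254.8], 0.85), ([145.8, 250.2], 0.83), ([308.3, 379.4], 0.62), ([123.0, 241.8], 0.41)]
jigger [([151.2, 314.9], 0.94), ([160.6, 166.3], 0.18)]
spice_jar [([161.3, 168.4], 0.71), ([169.8, 252.9], 0.35)]
```

View pics/scene0.png

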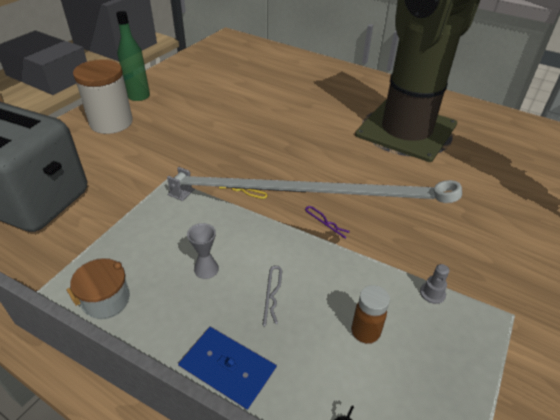

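View pics/top0.png

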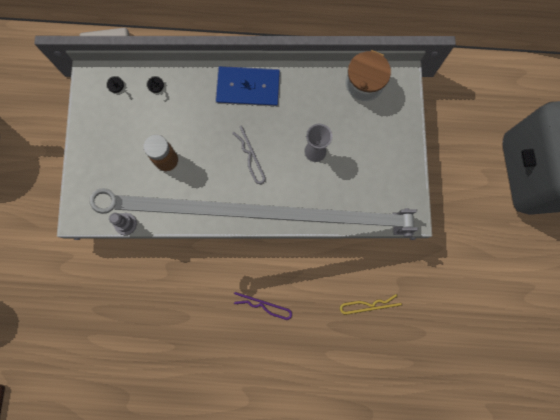

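```bash
cat > h.py <<'E'
import numpy as np, cv2
from plant import telemetry, imaging, r
def P(p): return p["camera_matrix"]@np.c_[p["R"],p["t"]]
def tri(pa,a,pb,b):
    "a,b: (col,row)"
    X=cv2.triangulatePoints(P(pa),P(pb),np.float64(a).reshape(2,1),np.float64(b).reshape(2,1)).ravel(); X=X[:3]/X[3]
    e=[np.linalg.norm(proj(p,X)-q) for p,q in((pa,a),(pb,b))]
    return X,e
def proj(p,X):
    v=P(p)@np.r_[X,1]; return v[:2]/v[2]
def onz(p,c,z):
    d=p["R"].T@np.linalg.solve(p["camera_matrix"],[c[0],c[1],1]); o=-p["R"].T@p["t"]
    return o+d*(z-o[2])/d[2]
def pt(p,t,near=None):
    L=imaging.place_of(p,t); L=[(np.array(d["location"])[::-1],d["score"]) for d in L]
    if near is not None: L=[l for l in L if np.linalg.norm(l[0]-near)<25]
    return L[0][0] if L else None
def crop(img,x0,y0,x1,y1,k,name): cv2.imwrite(name,cv2.resize(img[y0:y1,x0:x1],None,fx=k,fy=k,interpolation=cv2.INTER_CUBIC))
E
python3 - <<'E'
from h import *
a=imaging.snapshot("scene");b=imaging.snapshot("top")
np.set_printoptions(precision=4,suppress=True)
import pickle; pickle.dump((a,b),open("cams.pkl","wb"))
for n,na,nb in [("pin_top",(441,268),(115,216)),("rail_hinge",(179,179),(409,220)),("rail_press",(382,189),(171,205)),("clip_loop",(277,275),(257,173)),("clip_tip",(266,325),(240,127)),("clip",(268,300),(250,146)),("jigger",(205,267),(315,151)),("spice_jar",(368,333),(168,161)),("post",(441,275),(117,218))]:
    u,v=pt(a,n,na),pt(b,n,nb)
    print(n,u,v,*(tri(a,u,b,v) if u is not None and v is not None else ()))
crop(a["image"],230,240,330,340,6,"pics/c1.png"); crop(b["image"],210,110,290,200,6,"pics/c2.png")
crop(a["image"],400,240,480,320,6,"pics/c3.png"); crop(b["image"],80,170,160,250,6,"pics/c4.png")
E
cd pics; python3 -c "
import cv2,numpy as np
A=[cv2.resize(cv2.imread(f'c{i}.png'),(400,300*400//400 if 0 else 400)) for i in(1,2,3,4)]
cv2.imwrite('c12.png',np.hstack(A[:2]));cv2.imwrite('c34.png',np.hstack(A[2:]))"
```

```text
pin_top [440.9 267.7] [116.6 214.6] [0.55   0.2345 0.1443] [np.float64(0.28154382504838005), np.float64(0.23196593895107787)]
rail_hinge [178.8 179.9] None
rail_press [386.2 190.2] [169.9 205.1] [0.5521 0.1273 0.2449] [np.float64(2.119278671230107), np.float64(1.9034991829549794)]
clip_loop [278.1 277.4] [257.  173.5] [0.6518 0.0151 0.0782] [np.float64(1.0712272720917901), np.float64(0.8723933654696181)]
clip_tip [264. 325.] [240.8 125. ] [0.741  0.0497 0.0839] [np.float64(0.15593769377969235), np.float64(0.11328339536409139)]
clip [265.2 302.4] [246.5 147. ] [0.7028 0.0323 0.081 ] [np.float64(3.38235277932246), np.float64(2.592730376837471)]
jigger [207.3 266.3] [314.4 151.8] [ 0.699  -0.0885  0.0844] [np.float64(0.7090098671843951), np.float64(0.5823182052116196)]
spice_jar [363.9 333.2] [167.3 160.5] [0.6673 0.1779 0.0756] [np.float64(0.9638562174455786), np.float64(0.707086518656593)]
post [436.8 273.2] [122.1 217.3] [0.5485 0.2312 0.1278] [np.float64(0.8396057152389723), np.float64(0.6921094128865614)]
```

View pics/c12.png

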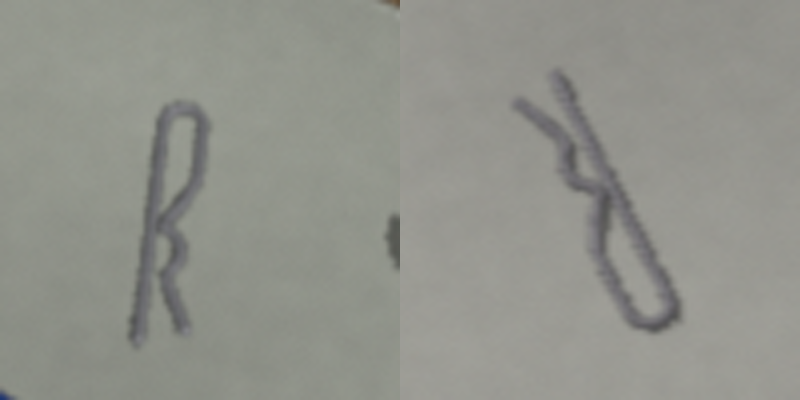

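View pics/c34.png

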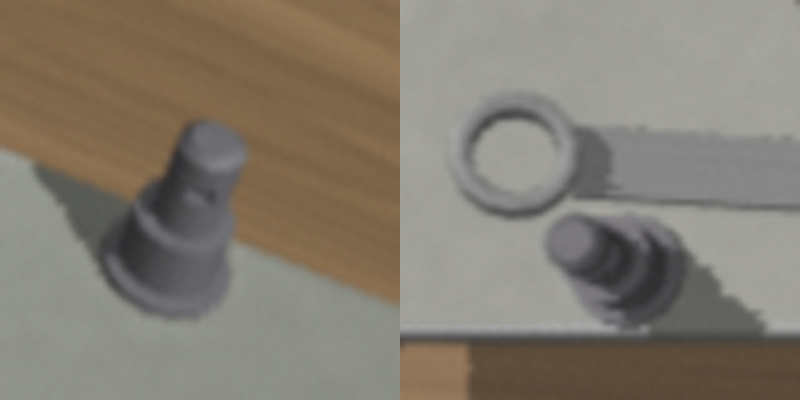

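```bash
python3 - <<'E'
from h import *
import pickle
a,b=pickle.load(open("cams.pkl","rb"))
np.set_printoptions(precision=4,suppress=True)
cv2.imwrite("pics/hole.png",np.hstack([cv2.resize(a["image"][255:305,415:465],None,fx=8,fy=8,interpolation=cv2.INTER_LANCZOS4),cv2.resize(b["image"][195:245,95:145],None,fx=8,fy=8,interpolation=cv2.INTER_LANCZOS4)]))
# front edge direction of shelf from top edges
for c in [(58,237),(432,237)]: print(onz(b,c,.081))
# predicted axis
for z in(.144,.1288,.1085,.081):
    X=[.55,.2345,z];print(z,proj(a,X),proj(b,X))
for th in range(-60,61,20):
    t=np.deg2rad(th); X=np.array([.55+.01*np.cos(t),.2345+.01*np.sin(t),.1288]); Y=np.array([.55-.01*np.cos(t),.2345-.01*np.sin(t),.1288]); print(th,proj(a,X),proj(a,Y))
E
```

```text
[0.5137 0.3534 0.081 ]
[ 0.5571 -0.3022  0.081 ]
0.144 [440.5571 267.8437] [116.4463 214.7056]
0.1288 [437.936  274.4242] [119.3997 216.3269]
0.1085 [434.5568 282.9078] [123.1792 218.4015]
0.081 [430.1873 293.8777] [128.0199 221.0587]
-60 [431.1904 274.1222] [444.6868 274.7265]
-40 [432.0444 275.9301] [443.7899 272.928 ]
-20 [433.6195 277.5675] [442.1975 271.321 ]
0 [435.7288 278.8317] [440.1046 270.0939]
20 [438.1151 279.5637] [437.7605 269.3885]
40 [440.4832 279.6705] [435.4408 269.2853]
60 [442.5389 279.1384] [433.4172 269.7961]
```

View pics/hole.png

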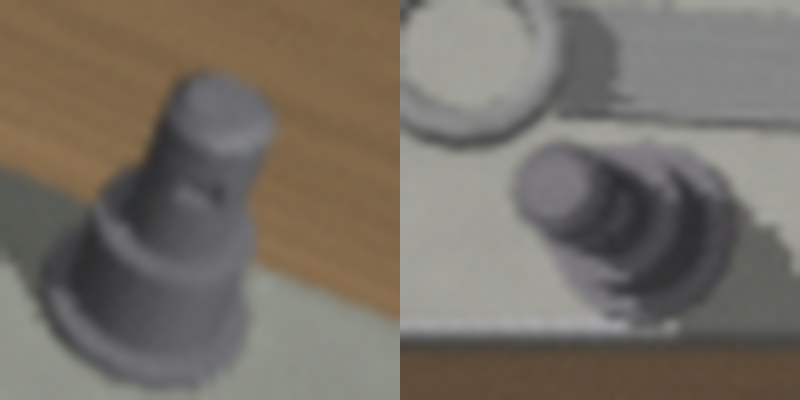

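```bash
python3 -m creep '[[255,-0.05,-0.03,-0.05,0],[255,-0.1,-0.065,-0.1,-3],[255,-0.15,-0.1,-0.1,-6],[255,-0.2,-0.135,-0.1,-9],[255,-0.25,-0.168,-0.1,-12],[255,-0.3,-0.2,-0.1,-15],[255,-0.35,-0.235,-0.1,-18],[255,-0.4,-0.27,-0.1,-21],[255,-0.45,-0.3,-0.1,-23],[255,-0.485,-0.3245,-0.1,-23]]' 30
python3 - <<'E'
from h import *
np.set_printoptions(precision=4,suppress=True)
s=telemetry.get_state();print(s["tool_pos"],s["eef_rot"],s["contact_force"])
a=imaging.snapshot("scene");b=imaging.snapshot("top")
print(tri(a,(442.4,267.3),b,(114.3,217.8)))
for n in("pin_top","post","jigger","spice_jar"):
  print(n,pt(a,n),pt(b,n))
cv2.imwrite("pics/s1.png",a["image"])
E
```

```text
clock: 3.25
tool_pos: [0.5578, 0.1242, 0.3388]
eef_rot: [-0.035, 0.999, -0.0, 0.0]
contact_force: [0.7, 0.4, 0.0]
opening: 0.008
[0.5578 0.1242 0.3388] [-0.0346  0.9994 -0.0001  0.0004] [0.6749 0.3601 0.0285]
(array([0.5452, 0.2371, 0.1422]), [np.float64(0.641810753600831), np.float64(0.5301143787107896)])
pin_top [446.5 267. ] None
post [436.7 273.6] None
jigger [205.6 271. ] [316.3 150.4]
spice_jar [364.5 329.9] [253.4 148. ]
```

View pics/s1.png

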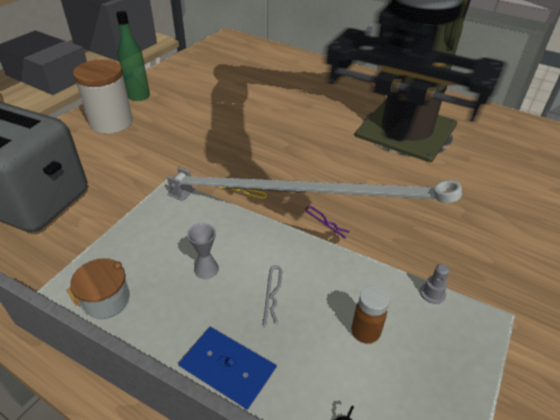

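```bash
python3 -m creep '[[255,0,0,0.04,0],[255,0,0,0.07,0],[255,0,0.002,0.09,0],[255,0,0.004,0.11,0],[255,0,0.008,0.13,0],[255,0,0.012,0.15,0],[255,0,0.016,0.17,0],[255,0,0.018,0.19,0],[255,0,0.018,0.205,0],[255,0,0.018,0.213,0]]'
python3 -m creep '[[255,0,0,0.004,0],[255,0,0,0.008,0],[255,0,0,0.011,0],[255,0,0,0.013,0]]'
python3 - <<'E'
from h import *
a=imaging.snapshot("scene")
cv2.imwrite("pics/s2.png",np.hstack([cv2.resize(a["image"][200:300,390:490],None,fx=4,fy=4),cv2.resize(a["image"][120:320,300:500],(400,400))]))
E
```

```text
clock: 5.0
tool_pos: [0.5548, 0.1452, 0.1251]
eef_rot: [-0.036, 0.999, 0.0, -0.0]
contact_force: [-0.6, 1.4, 0.7]
opening: 0.005
clock: 5.5
tool_pos: [0.5552, 0.1447, 0.1142]
eef_rot: [-0.035, 0.999, -0.0, 0.0]
contact_force: [-5.4, -1.0, 24.9]
opening: 0.007
```

View pics/s2.png

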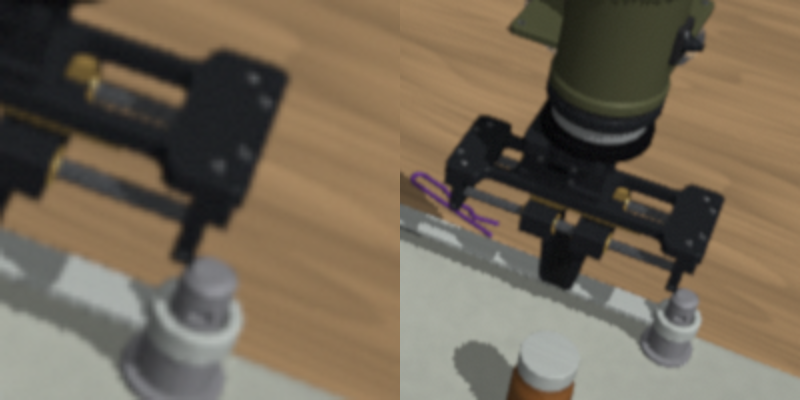

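```bash
python3 -m creep '[[0,0,0,-0.04,0],[0,0.02,0,-0.1,0],[0,0.02,-0.03,-0.16,0],[0,0,-0.07,-0.18,0]]'
python3 - <<'E'
from h import *
np.set_printoptions(precision=4,suppress=True)
s=telemetry.get_state();print(s["tool_pos"],s["eef_rot"],s["contact_force"])
a=imaging.snapshot("scene")
m=(imaging.trace(a,"clip"))
for d in m: print(d["score"],d["rect"])
print("scene loop",pt(a,"clip_loop",(277,275)),"tip",pt(a,"clip_tip",(266,325)),"org",pt(a,"clip",(265,303)),"jig",pt(a,"jigger"))
import pickle; A,B=pickle.load(open("cams.pkl","rb"))
im=B["image"]; crop(im,225,115,275,190,8,"pics/c5.png"); crop(a["image"],250,260,300,330,8,"pics/c6.png")
for n,c in (("tip",(241,126.9)),("leg@eye",(266,177.5)),("loop",(257.6,169.7)),("netloop",(257,173.5)),("nettip",(240.8,125)),("jig",(315.3,151.2))): print(n,onz(B,c,.0827))
cv2.imwrite("pics/s3.png",a["image"])
E
```

```text
clock: 6.05
tool_pos: [0.5603, 0.076, 0.2966]
eef_rot: [-0.037, 0.999, 0.001, 0.002]
contact_force: [0.8, 0.4, -0.4]
opening: 0.433
[0.5603 0.076  0.2966] [-0.0373  0.9993  0.0008  0.0024] [ 0.8177  0.4259 -0.446 ]
0.64 [217.8, 183.7, 266.8, 198.6]
0.62 [263.8, 266.1, 282.5, 319.3]
0.53 [307.4, 202.9, 350.2, 236.7]
scene loop [276.8 277.6] tip [266.  324.1] org [265.9 302.5] jig [207.  268.8]
tip [0.7377 0.0494 0.0827]
leg@eye [ 0.645  -0.0033  0.0827]
loop [0.6585 0.0129 0.0827]
netloop [0.6514 0.0134 0.0827]
nettip [0.7413 0.0501 0.0827]
jig [ 0.7002 -0.0892  0.0827]
```

View pics/c5.png

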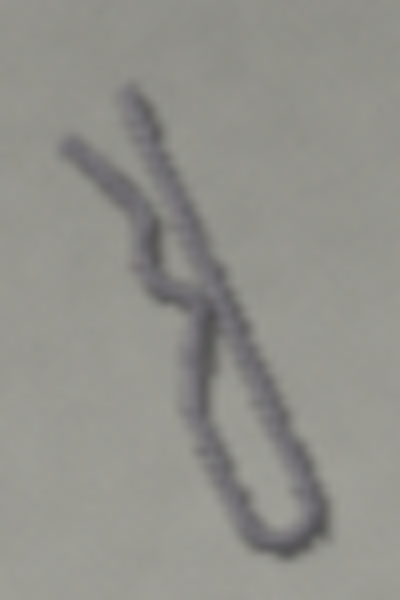

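View pics/c6.png

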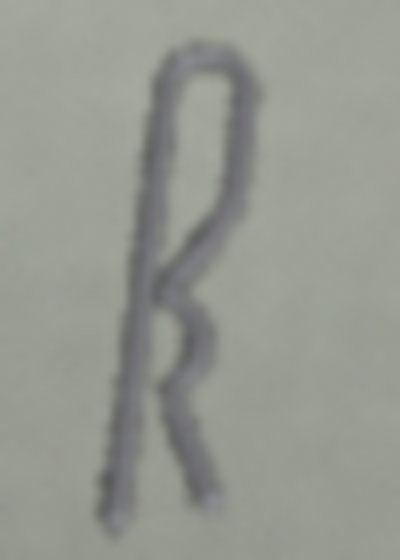

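View pics/s3.png

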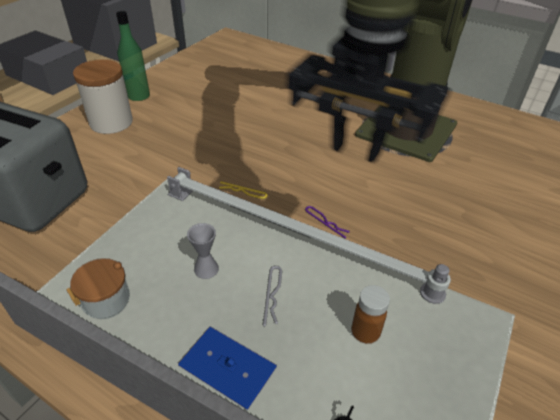

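```bash
python3 - <<'E'
from h import *
import pickle
np.set_printoptions(precision=4,suppress=True)
a,b=pickle.load(open("cams.pkl","rb"))
print("tip",tri(a,(263.6,323.9),b,(240.8,126.2)))
print("eyeend",tri(a,(275.4,266.6),b,(260.2,182.2)))
f=lambda p,x,y,ox,oy: onz(p,((x+.5)/8-.5+ox,(y+.5)/8-.5+oy),.0827)
for nm,p,o,P1,P2,Q in (("top",b,(225,115),(130,93),(305,480),[(200,415),(240,515)]),("scene",a,(250,260),(112,515),(163,95),[(252,95),(240,195)])):
    A=f(p,*P1,*o);Bx=f(p,*P2,*o);d=(A-Bx)[:2];d/=np.linalg.norm(d);n=np.array([-d[1],d[0]])
    print(nm,A,Bx,"yaw",np.degrees(np.arctan2(d[1],d[0])),"tip-based loop",A[:2]-92*d/1e3+8*n/1e3,[((f(p,*q,*o)-A)[:2]@np.c_[d,n]) for q in Q])
J=tri(a,(206.6,268.7),b,(315.5,151.1));print("jig",J)
E
```

```text
tip (array([0.7392, 0.0489, 0.0836]), [np.float64(0.756798101623406), np.float64(0.5513324534366782)])
eyeend (array([0.6366, 0.0047, 0.0826]), [np.float64(1.3462266113862702), np.float64(1.1223506830297842)])
top [0.739  0.0498 0.0827] [0.6501 0.0031 0.0827] yaw 27.72262620042426 tip-based loop [0.6539 0.0141] [array([-0.077 ,  0.0156]), array([-0.102 ,  0.0166])]
scene [0.7392 0.0475 0.0827] [0.6511 0.0009 0.0827] yaw 27.875159485775512 tip-based loop [0.6542 0.0116] [array([-0.1014,  0.018 ]), array([-0.0758,  0.0176])]
jig (array([ 0.7013, -0.0898,  0.0801]), [np.float64(0.07111824107957694), np.float64(0.058211584506575514)])
```

```bash
python3 -m creep '[[0,-0.03,-0.02,0.03,-8],[0,-0.06,-0.04,0.07,-16],[0,-0.0835,-0.058,0.11,-23.5],[0,-0.0835,-0.058,0.14,-23.5],[0,-0.0835,-0.058,0.146,-23.5],[0,-0.0835,-0.058,0.146,-23.5]]' 30
python3 - <<'E'
from h import *
np.set_printoptions(precision=4,suppress=True)
s=telemetry.get_state();print(s["tool_pos"],s["eef_rot"],s["q"],s["contact_force"])
from scipy.spatial.transform import Rotation as R
M=R.from_quat(s["eef_rot"]).as_matrix();print(np.degrees(np.arctan2(M[1,1],M[0,1])),M.T@(np.array([.6479,.0243,.0817])-s["tool_pos"]))
a=imaging.snapshot("scene");b=imaging.snapshot("top")
cv2.imwrite("pics/s4.png",np.hstack([cv2.resize(a["image"][130:330,180:380],(400,400)),cv2.resize(b["image"][60:260,180:380],(400,400))]))
E
```

```text
clock: 7.1
tool_pos: [0.6469, 0.0244, 0.1468]
eef_rot: [-0.239, 0.971, 0.0, -0.0]
contact_force: [0.3, -1.4, 1.6]
opening: 1.0
[0.6469 0.0244 0.1468] [-0.2391  0.971   0.0005 -0.0003] [ 0.0788  0.8448 -0.3536  1.5676  0.3694  0.7966  1.6276] [ 0.2563 -1.3555  1.5674]
117.66136374273772 [-0.0008 -0.0006  0.0651]
```

View pics/s4.png

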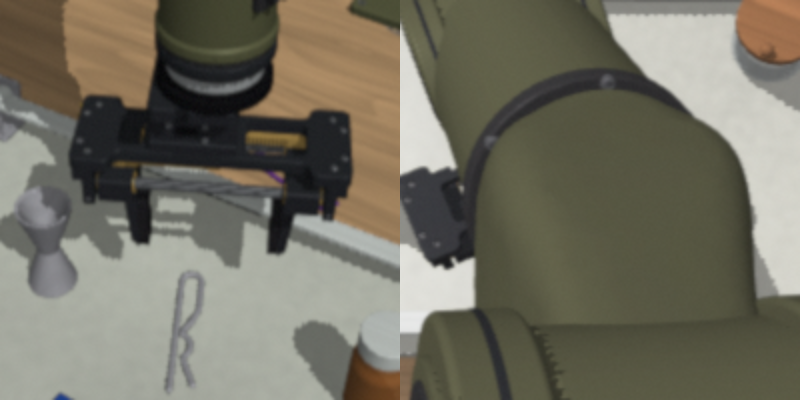

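```bash
python3 -m creep '[[0,-0.001,-0.0005,0.015,0],[0,-0.001,-0.0005,0.03,0],[0,-0.001,-0.0005,0.038,0]]'
python3 - <<'E'
from h import *
a=imaging.snapshot("scene")
cv2.imwrite("pics/s5.png",cv2.resize(a["image"][160:330,180:350],(680,600)))
E
```

```text
clock: 7.58
tool_pos: [0.6477, 0.0227, 0.1072]
eef_rot: [-0.238, 0.971, 0.0, -0.001]
contact_force: [0.5, -0.1, -0.6]
opening: 0.995
```

View pics/s5.png

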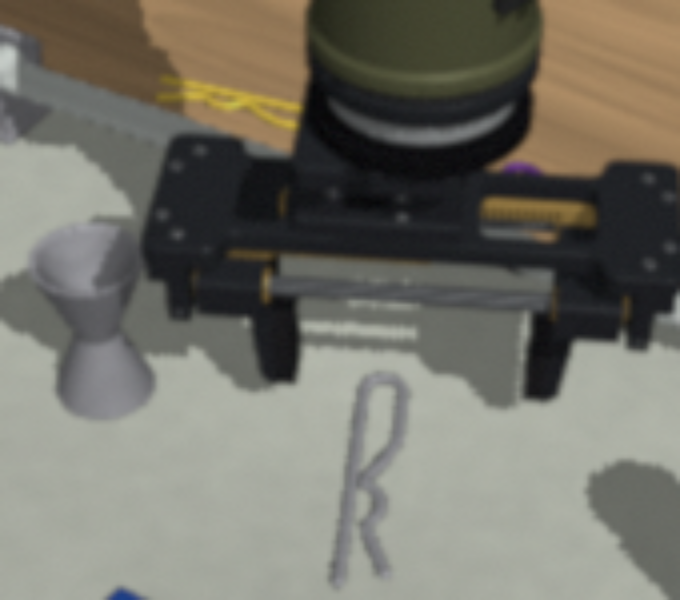

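```bash
python3 -m creep '[[0,0,0.004,0,0],[0,0,0.004,0.008,0],[0,0,0.004,0.016,0],[0,0,0.004,0.021,0],[0,0,0.004,0.024,0],[0,0,0.004,0.025,0],[0,0,0.004,0.025,0]]'
python3 - <<'E'
from h import *
a=imaging.snapshot("scene")
cv2.imwrite("pics/s6.png",cv2.resize(a["image"][160:330,180:350],(680,600)))
E
```

```text
clock: 8.5
tool_pos: [0.6467, 0.0265, 0.0838]
eef_rot: [-0.238, 0.971, 0.0, 0.0]
contact_force: [0.1, -0.2, 0.0]
opening: 1.004
```

View pics/s6.png

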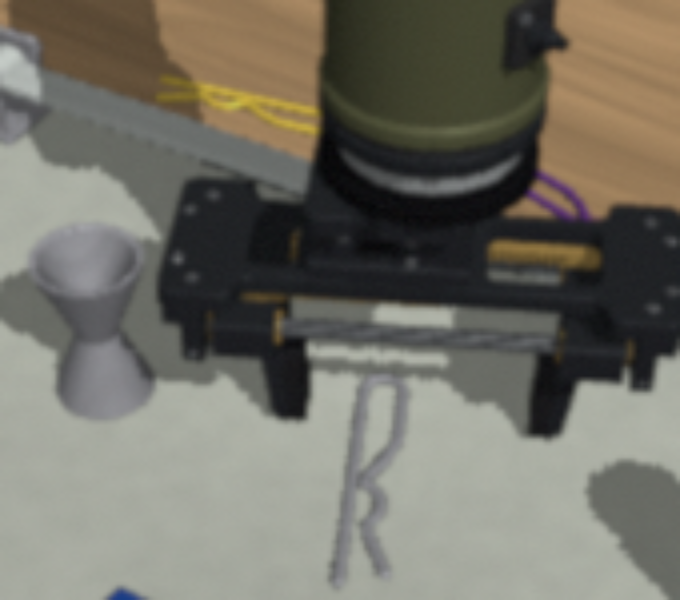

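```bash
python3 -m creep '[[0,0,0,0.001,0],[0,0,0,0.002,0],[0,0,0,0.0025,0],[0,0,0,0.0025,0]]'
```

```text
clock: 9.05
tool_pos: [0.6466, 0.0264, 0.0811]
eef_rot: [-0.238, 0.971, 0.0, -0.0]
contact_force: [-0.6, 0.5, -0.4]
opening: 0.999
```

```bash
python3 -m creep '[[90,0,0,0,0],[130,0,0,0,0],[150,0,0,0,0],[165,0,0,0,0],[180,0,0,0,0],[200,0,0,0,0],[220,0,0,0,0],[220,0,0,0,0],[220,0,0,0,0],[220,0,0,0,0]]' 30
python3 - <<'E'
from h import *
a=imaging.snapshot("scene")
cv2.imwrite("pics/s7.png",cv2.resize(a["image"][160:330,180:350],(680,600)))
E
```

```text
clock: 10.3
tool_pos: [0.6466, 0.0264, 0.0812]
eef_rot: [-0.238, 0.971, 0.0, -0.0]
contact_force: [0.2, 0.2, 0.4]
opening: 0.229
```

View pics/s7.png

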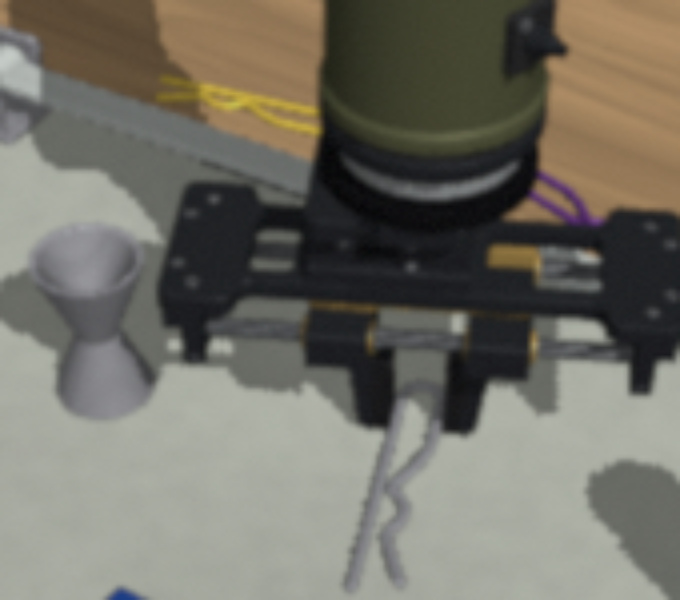

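```bash
python3 -m creep '[[220,0,0,-0.01,0],[220,0,0,-0.03,0],[220,0,0.01,-0.06,0],[220,0.02,0.02,-0.1,0],[220,0.03,0.03,-0.12,0],[220,0.03,0.03,-0.12,0]]'
python3 - <<'E'
from h import *
np.set_printoptions(precision=4,suppress=True)
a=imaging.snapshot("scene");b=imaging.snapshot("top")
import pickle;pickle.dump((a,b),open("cams2.pkl","wb"))
cv2.imwrite("pics/s8.png",a["image"]);cv2.imwrite("pics/t8.png",b["image"])
s=telemetry.get_state();print(s["tool_pos"],s["opening"])
print(imaging.place_of(a,"clip_tip"),imaging.place_of(b,"clip_tip"))
E
```

```text
clock: 11.1
tool_pos: [0.6069, 0.04, 0.2043]
eef_rot: [-0.239, 0.971, -0.0, 0.002]
contact_force: [0.7, -1.0, -0.5]
opening: 0.231
[0.6066 0.039  0.2016] 0.22716604174597554
[{'location': [256.0, 290.1], 'score': 0.66}, {'location': [237.9, 340.4], 'score': 0.54}, {'location': [183.3, 218.4], 'score': 0.47}] [{'location': [305.4, 399.4], 'score': 0.74}]
```

View pics/s8.png

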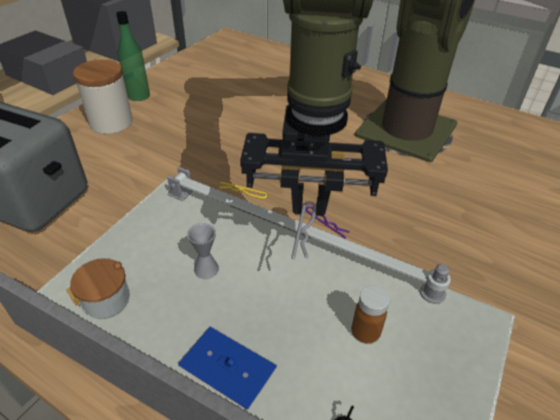

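View pics/t8.png

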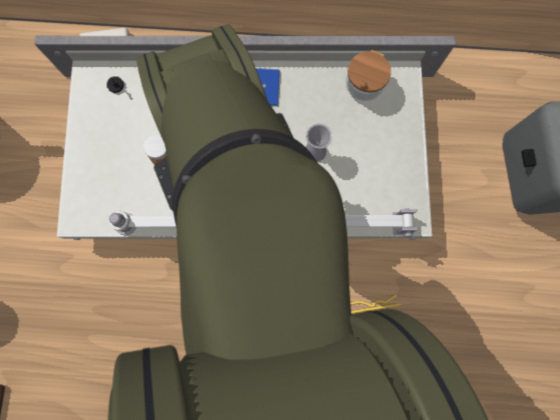

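```bash
cat >> h.py <<'E'
from scipy.spatial.transform import Rotation as Rot
def clipmodel(s,z0=.0015,e=0.,dyaw=0.,pitch=0.):
    "returns function of clip coords -> world; clip frame in tool: x=-toolx,y=tooly"
    M=Rot.from_quat(s["eef_rot"]).as_matrix()
    C=np.c_[-M[:,0],M[:,1],-M[:,2]]@Rot.from_euler("zy",[dyaw,-pitch]).as_matrix()
    o=s["tool_pos"]+np.array([0,0,z0])
    return lambda p:(o+C@(np.array(p)/1e3-np.array([-.05+e,.008,0])))
LEG=[(42,0,0),(20,0,0),(0,0,0),(-20,0,0),(-37,0,0),(-63,0,0),(-63,16,0),(-37,16,0),(34,17,0)]
E
python3 - <<'E'
from h import *
import pickle
a,b=pickle.load(open("cams2.pkl","rb"))
s=telemetry.get_state();im=a["image"]; x0,y0,k=270,190,8
c=cv2.resize(im[y0:y0+75,x0:x0+70],None,fx=k,fy=k,interpolation=cv2.INTER_LANCZOS4)
f=clipmodel(s)
for p in LEG:
    u=(proj(a,f(p))-[x0,y0]+.5)*k-.5; cv2.circle(c,tuple(int(v) for v in u),4,(0,0,255),1)
    print(p,np.round(proj(a,f(p)),1))
cv2.imwrite("pics/m8.png",c)
E
```

```text
(42, 0, 0) [299.6 257.2]
(20, 0, 0) [300.5 245.1]
(0, 0, 0) [301.2 234.6]
(-20, 0, 0) [301.9 224.6]
(-37, 0, 0) [302.5 216.4]
(-63, 0, 0) [303.4 204.4]
(-63, 16, 0) [314.1 205.2]
(-37, 16, 0) [313.5 217.2]
(34, 17, 0) [312.6 253.7]
```

View pics/m8.png

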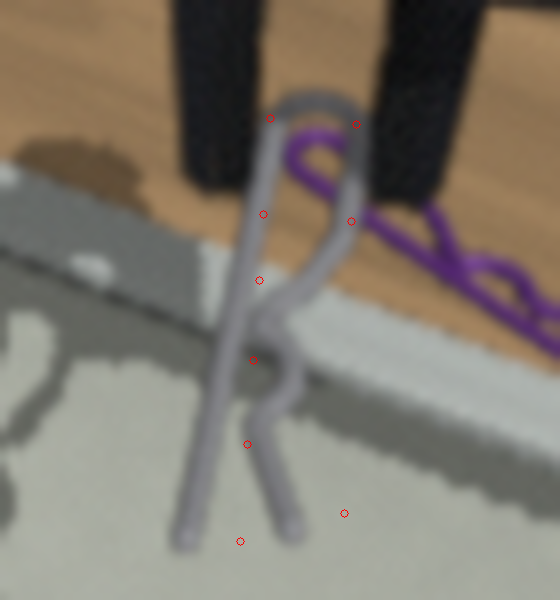

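```bash
cat > fit.py <<'E'
from h import *
from scipy.optimize import least_squares
def fit(s,a,obs,pri=(.0015,0,0,0)):
    sg=np.array([.001,.004,.2,.1])
    def res(v):
        f=clipmodel(s,*v); return np.r_[np.concatenate([proj(a,f(p))-u for p,u in obs])/.4,(v-np.array(pri))/sg]
    o=least_squares(res,pri,x_scale=sg); print("z0 e dyaw pitch",o.x,"resid px",np.round(o.fun[:-4]*.4,2)); return o.x
E
python3 - <<'E'
from fit import *
import pickle
np.set_printoptions(precision=4,suppress=True)
a,b=pickle.load(open("cams2.pkl","rb")); s=telemetry.get_state()
g=lambda x,y:np.array([(x+.5)/8-.5+270,(y+.5)/8-.5+190])
obs=[((39.5,0,0),g(188,537)),((34,17,0),g(292,528)),((-71,8,0),g(318,102)),((-55,0,0),g(268,145)),((-40,16,0),g(352,200))]
fit(s,a,obs); fit(s,a,obs[:3])
E
```

```text
z0 e dyaw pitch [ 0.002  -0.0008 -0.0958 -0.0371] resid px [ 0.15 -0.22  0.29 -0.31  0.96 -1.17  0.39  0.08 -0.71  1.85]
z0 e dyaw pitch [ 0.0016 -0.0028 -0.0956 -0.0133] resid px [-0.02  0.04  0.17 -0.02  0.75  0.1 ]
```

```bash
python3 -m creep '[[220,-0.012,-0.006,0.04,0],[220,-0.012,-0.006,0.08,0],[220,-0.012,-0.006,0.105,0],[220,-0.012,-0.006,0.114,0],[220,-0.012,-0.006,0.118,0],[220,-0.012,-0.006,0.12,0],[220,-0.012,-0.006,0.1205,0],[220,-0.012,-0.006,0.1205,0]]'
python3 - <<'E'
from h import *
a=imaging.snapshot("scene")
cv2.imwrite("pics/s9.png",cv2.resize(a["image"][200:330,230:360],(600,600)))
E
```

```text
clock: 12.3
tool_pos: [0.62, 0.0395, 0.0814]
eef_rot: [-0.238, 0.971, -0.0, 0.001]
contact_force: [1.1, 0.9, -0.5]
opening: 0.23
```

View pics/s9.png

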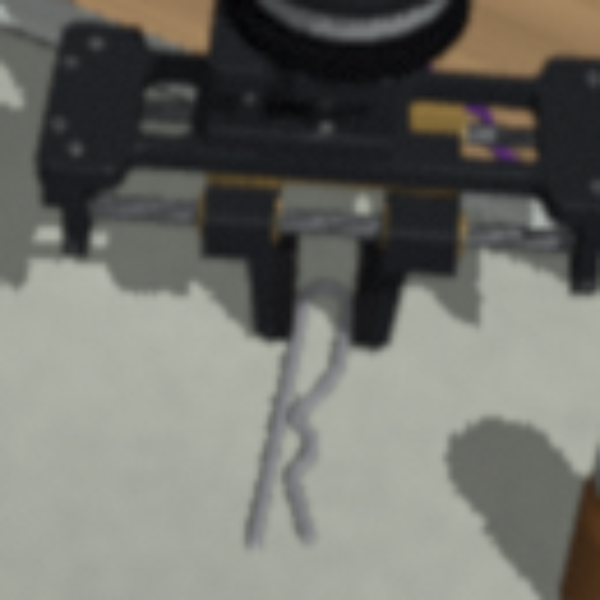

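```bash
python3 -m creep '[[150,0,0,0,0],[150,0,0,0,0],[150,0,0,0,3],[150,0,0,0.0004,5.5],[150,0,0,0.0004,5.5],[190,0,0,0.0004,5.5],[220,0,0,0.0004,5.5],[220,0,0,0.0004,5.5],[220,0,0,0.0004,5.5],[220,0,0,0.0004,5.5]]' 40
python3 -m creep '[[220,0,0,-0.01,0],[220,0,0,-0.03,0],[220,0,0,-0.06,0],[220,0,0,-0.06,0],[220,0,0,-0.06,0]]'
python3 - <<'E'
from fit import *
import pickle
np.set_printoptions(precision=4,suppress=True)
a=imaging.snapshot("scene");s=telemetry.get_state();pickle.dump((a,s),open("c3.pkl","wb"))
print(s["tool_pos"],s["eef_rot"])
f=clipmodel(s);c0=proj(a,f((0,0,0)));x0,y0=int(c0[0]-35),int(c0[1]-40);k=8;print(x0,y0)
c=cv2.resize(a["image"][y0:y0+75,x0:x0+70],None,fx=k,fy=k,interpolation=cv2.INTER_LANCZOS4)
for p in LEG:
    u=(proj(a,f(p))-[x0,y0]+.5)*k-.5; cv2.circle(c,tuple(int(v) for v in u),4,(0,0,255),1)
cv2.imwrite("pics/m9.png",c)
E
```

```text
clock: 13.6
tool_pos: [0.6198, 0.0395, 0.0805]
eef_rot: [-0.191, 0.982, 0.0, 0.0]
contact_force: [-0.3, -0.3, 4.9]
opening: 0.216
clock: 14.22
tool_pos: [0.6188, 0.0391, 0.1396]
eef_rot: [-0.191, 0.982, -0.0, -0.001]
contact_force: [-0.4, 0.4, -1.1]
opening: 0.221
[0.6186 0.0391 0.1392] [-0.1912  0.9815  0.     -0.0012]
256 228
```

View pics/m9.png

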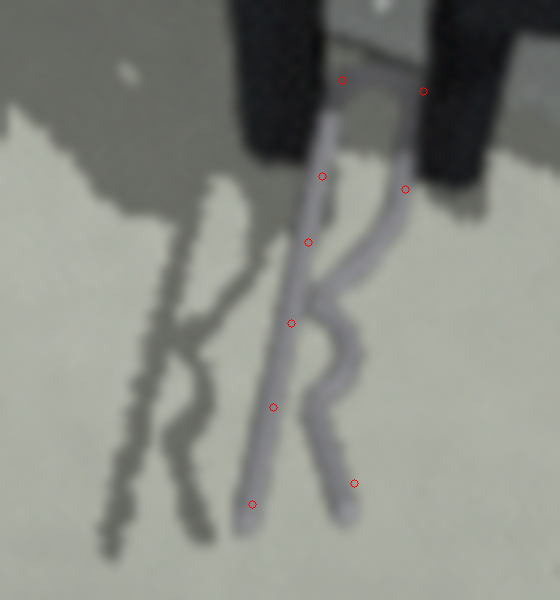

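```bash
python3 - <<'E'
from fit import *
import pickle
np.set_printoptions(precision=4,suppress=True)
a,s=pickle.load(open("c3.pkl","rb"))
g=lambda x,y:np.array([(x+.5)/8-.5+256,(y+.5)/8-.5+228])
obs=[((39.5,0,0),g(247,523)),((0,0,0),None),((34,17,0),g(346,512)),((-71,8,0),g(380,70)),((-40,16,0),g(404,170))]
obs=[o for o in obs if o[1] is not None]
fit(s,a,obs,(.0023,0,0,0)); fit(s,a,obs[:2],(.0023,0,0,0))
E
```

```text
z0 e dyaw pitch [ 0.0027 -0.0029 -0.0075 -0.0626] resid px [ 0.12 -0.37  0.23 -0.25  1.   -1.3   0.09  2.18]
z0 e dyaw pitch [ 0.0022 -0.0021 -0.0111 -0.08  ] resid px [-0.03 -0.08  0.05  0.04]
```

```bash
python3 - <<'E'
from h import *
import pickle
a,b=pickle.load(open("cams2.pkl","rb")); a3,_=pickle.load(open("c3.pkl","rb"))
im=((a["image"].astype(float)+a3["image"])/2).astype(np.uint8)
A=cv2.resize(im[250:310,410:470],(600,600),interpolation=cv2.INTER_LANCZOS4)[:,:400] if 0 else cv2.resize(im[255:305,415:455],None,fx=10,fy=10,interpolation=cv2.INTER_LANCZOS4)
B=cv2.resize(b["image"][195:245,100:140],None,fx=10,fy=10,interpolation=cv2.INTER_LANCZOS4)
for P0,c in(((.55,.2345),(0,0,255)),((.545,.237),(0,255,0))):
  for z in(.1434,.128):
    u=(proj(a,[*P0,z])-[415,255]+.5)*10-.5;cv2.circle(A,tuple(int(v) for v in u),4,c,1)
    u=(proj(b,[*P0,z])-[100,195]+.5)*10-.5;cv2.circle(B,tuple(int(v) for v in u),4,c,1)
cv2.imwrite("pics/post.png",np.hstack([A,B]))
E
```

```text
(no output)
```

View pics/post.png

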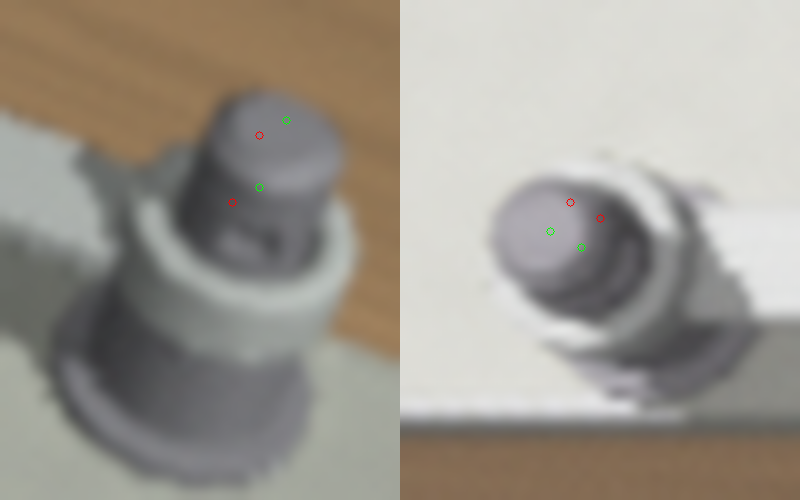

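```bash
cat > ov.py <<'E'
from h import *
import pickle
def circ(P,r,z): 
    t=np.linspace(0,2*np.pi,60); return np.c_[P[0]+r*np.cos(t),P[1]+r*np.sin(t),0*t+z]
def draw(img,p,pts,off,k,c):
    u=np.array([proj(p,x) for x in pts]); u=((u-off+.5)*k-.5); cv2.polylines(img,[np.int32(np.round(u*16))],False,c,1,cv2.LINE_AA,4)
def over(a,b,Pa,Pb,name,deck=.0802,th=None):
    A=cv2.resize(a["image"][255:305,415:455],None,fx=10,fy=10,interpolation=cv2.INTER_LANCZOS4)
    B=cv2.resize(b["image"][195:245,100:140],None,fx=10,fy=10,interpolation=cv2.INTER_LANCZOS4)
    for I,p,o,P in((A,a,(415,255),Pa),(B,b,(100,195),Pb)):
        for r,z,c in((.01,.063,(0,0,255)),(.01,.042,(0,0,255)),(.017,.042,(0,255,0)),(.02,0.0,(255,0,0))): draw(I,p,circ(P,r,deck+z),o,10,c)
        if th is not None:
            h=np.array([np.cos(th),np.sin(th),0]);n=np.array([-h[1],h[0],0]);t=np.linspace(0,2*np.pi,30)
            for sg in(1,-1):
                y=.0035*np.cos(t);draw(I,p,[np.array([*P,deck+.0477+.0035*np.sin(q)])+sg*h*np.sqrt(1e-4-yy*yy)+n*yy for q,yy in zip(t,y)],o,10,(0,255,255))
    cv2.imwrite(name,np.hstack([A,B]))
E
python3 - <<'E'
from ov import *
a,b=pickle.load(open("cams2.pkl","rb"))
over(a,b,(.545,.237),(.545,.237),"pics/ov1.png",th=.3)
E
```

```text
(no output)
```

View pics/ov1.png

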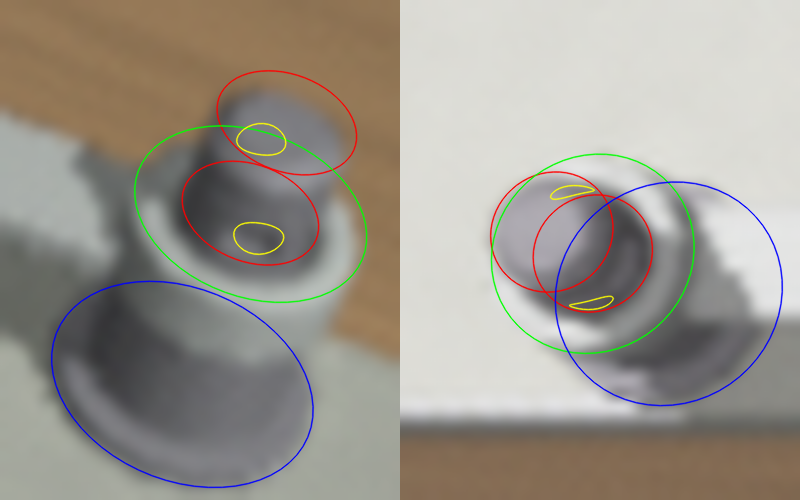

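```bash
python3 -m creep '[[220,0,0,-0.04,0],[220,0.02,0.04,-0.08,8],[220,0.045,0.09,-0.08,18],[220,0.07,0.14,-0.08,28],[220,0.095,0.19,-0.08,38],[220,0.1113,0.2325,-0.08,48],[220,0.1113,0.2325,-0.08,58],[220,0.1113,0.2325,-0.08,67],[220,0.1113,0.2325,-0.08,67],[220,0.1113,0.2325,-0.08,67]]'
python3 - <<'E'
from fit import *
import pickle
np.set_printoptions(precision=4,suppress=True)
a=imaging.snapshot("scene");b=imaging.snapshot("top");s=telemetry.get_state();pickle.dump((a,b,s),open("c4.pkl","wb"))
print(s["tool_pos"],s["eef_rot"],s["q"])
f=clipmodel(s,.0025,-.0025)
for p,n,w in((a,"s10",90),(b,"t10",110)):
    c0=proj(p,f((0,0,0)));x0,y0=int(c0[0]-w//2),int(c0[1]-w//2);x0=max(x0,0);y0=max(y0,0);k=6;print(n,x0,y0)
    c=cv2.resize(p["image"][y0:y0+w,x0:x0+w],None,fx=k,fy=k,interpolation=cv2.INTER_LANCZOS4)
    for q in LEG:
        u=(proj(p,f(q))-[x0,y0]+.5)*k-.5; cv2.circle(c,tuple(int(v) for v in u),4,(0,0,255),1)
    cv2.imwrite(f"pics/{n}.png",c[:600])
E
```

```text
clock: 15.52
tool_pos: [0.4289, 0.2129, 0.2198]
eef_rot: [0.381, 0.925, -0.0, -0.0]
contact_force: [-0.2, 0.2, -1.1]
opening: 0.216
[0.4291 0.2129 0.22  ] [ 0.3817  0.9243 -0.0002 -0.0002] [-0.5672  0.5313  0.0161  2.0218 -0.015   0.5892  0.2467]
s10 386 133
t10 79 213
```

View pics/s10.png

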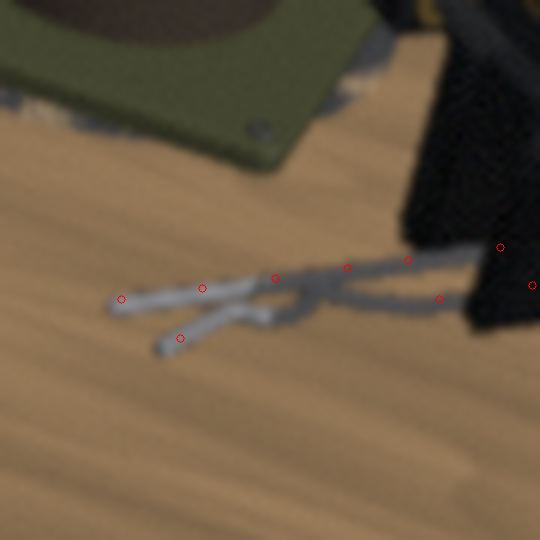

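View pics/t10.png

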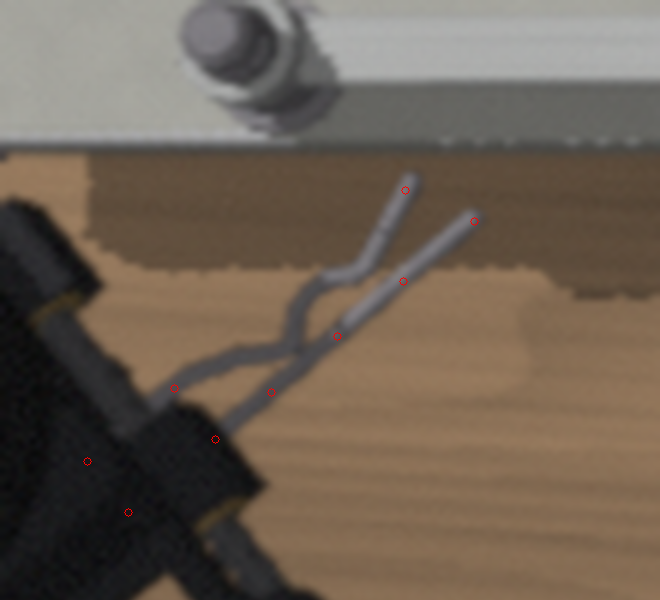

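```bash
python3 - <<'E'
from fit import *
import pickle
np.set_printoptions(precision=4,suppress=True)
a,b,s=pickle.load(open("c4.pkl","rb"))
g=lambda o,x,y:np.array([(x+.5)/6-.5+o[0],(y+.5)/6-.5+o[1]])
A,B=(386,133),(79,213)
oa=[((39.5,0,0),g(A,118,306)),((32,16,0),g(A,165,347))]
ob=[((39.5,0,0),g(B,470,219)),((32,16,0),g(B,410,182))]
# lines: leg points lateral only
la=[(g(A,250,287),g(A,470,252))]; lb=[(g(B,400,281),g(B,240,418))]
pri=np.array([.0025,-.0025,0,0]);sg=np.array([.001,.004,.05,.1])
def res(v):
    f=clipmodel(s,*v[:4]); r=[]
    for p,o,bi in((a,oa,v[4:6]),(b,ob,v[6:8])): r+=[(proj(p,f(q))+bi-u)/.4 for q,u in o]
    for p,L,bi,xs in((a,la,v[4:6],(15,-35)),(b,lb,v[6:8],(20,-25))):
        for (u,w) in L:
            d=(w-u)/np.linalg.norm(w-u);n=np.array([-d[1],d[0]])
            for x in xs: r.append([n@(proj(p,f((x,0,0)))+bi-u)/.4])
    return np.r_[np.concatenate(r),(v[:4]-pri)/sg,v[4:]/1.0]
o=least_squares(res,np.r_[pri,0,0,0,0]);print(o.x);print(np.round(o.fun*.4,2))
E
```

```text
[ 0.0023 -0.006   0.0111 -0.0116 -0.6916  0.2606 -0.4971 -0.0131]
[-0.64  0.36  0.73 -0.48  0.67 -0.53 -0.25  0.93 -0.02  0.1   0.24  0.28
 -0.08 -0.35  0.09 -0.05 -0.28  0.1  -0.2  -0.01]
```

```bash
python3 -m creep '[[220,0.001,-0.001,0.01,-10],[220,0.001,-0.001,0.02,-20],[220,0.001,-0.001,0.03,-30],[220,0.001,-0.001,0.045,-40],[220,0.001,-0.001,0.06,-50],[220,0.001,-0.001,0.075,-60.4],[220,0.001,-0.001,0.088,-60.4],[220,0.001,-0.001,0.0933,-60.4],[220,0.001,-0.001,0.0933,-60.4],[220,0.001,-0.001,0.0933,-60.4]]'
cat > view.py <<'E'
from ov import *
import sys
def go(tag,P=(.545,.237),th=.27,k=7):
    a=imaging.snapshot("scene");b=imaging.snapshot("top");s=telemetry.get_state();pickle.dump((a,b,s),open(tag+".pkl","wb"))
    M=Rot.from_quat(s["eef_rot"]).as_matrix();yaw=np.degrees(np.arctan2(M[1,1],M[0,1]))-90
    f=clipmodel(s,.0023,-.005,.005,-.012);h=np.array([np.cos(th),np.sin(th)])
    o=f((0,0,0))[:2]-P;print("pos",s["tool_pos"].round(4),"yaw",yaw.round(2),"F",s["contact_force"].round(2),"M",s["moment"].round(3),"op",round(s["opening"],3),"clip org rel home along/across mm",(1e3*np.array([o@h,o@[-h[1],h[0]]])).round(2),"tipz",f((42,0,0))[2].round(4))
    out=[]
    for p,x0,y0 in((a,402,235),(b,85,195)):
        w,hh=57,75
        c=cv2.resize(p["image"][y0:y0+hh,x0:x0+w],None,fx=k,fy=k,interpolation=cv2.INTER_LANCZOS4);d=c.copy()
        for q in [(42,0,0),(20,0,0),(0,0,0),(-20,0,0),(-37,0,0),(34,17,0)]:
            u=(proj(p,f(q))-[x0,y0]+.5)*k-.5; cv2.circle(d,tuple(int(v) for v in u),3,(0,0,255),1)
        out.append(d)
    cv2.imwrite(f"pics/{tag}.png",np.hstack(out))
go(sys.argv[1])
E
python3 view.py v1
```

```text
clock: 16.88
tool_pos: [0.4279, 0.2133, 0.1274]
eef_rot: [-0.134, 0.991, 0.0, 0.0]
contact_force: [0.1, -0.4, -0.6]
opening: 0.22
pos [0.428  0.2134 0.1275] yaw 15.43 F [ 0.07 -0.72 -0.15] M [0.053 0.025 0.039] op 0.221 clip org rel home along/across mm [-64.06   0.68] tipz 0.1287
```

View pics/v1.png

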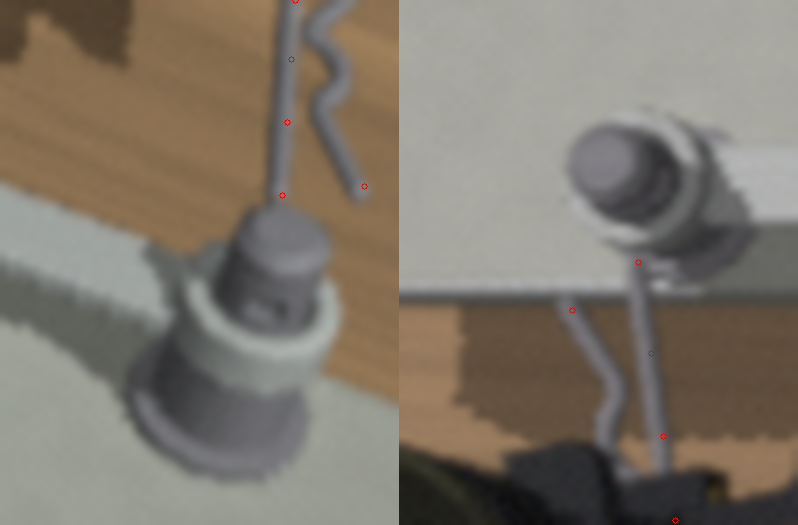

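```bash
python3 -m creep '[[220,-0.004,0,0.001,0],[220,-0.008,0,0.001,0],[220,-0.010,0,0.001,0],[220,-0.012,0,0.001,0],[220,-0.014,0,0.001,0],[220,-0.015,0,0.001,0],[220,-0.015,0,0.001,0]]'
python3 view.py v2
```

```text
clock: 17.85
tool_pos: [0.4422, 0.2171, 0.126]
eef_rot: [-0.134, 0.991, 0.0, -0.0]
contact_force: [0.0, 0.7, 0.3]
opening: 0.22
pos [0.4421 0.2171 0.126 ] yaw 15.45 F [-0.58  0.35 -1.06] M [ 0.037  0.002 -0.025] op 0.217 clip org rel home along/across mm [-49.5   0.5] tipz 0.1271
```

View pics/v2.png

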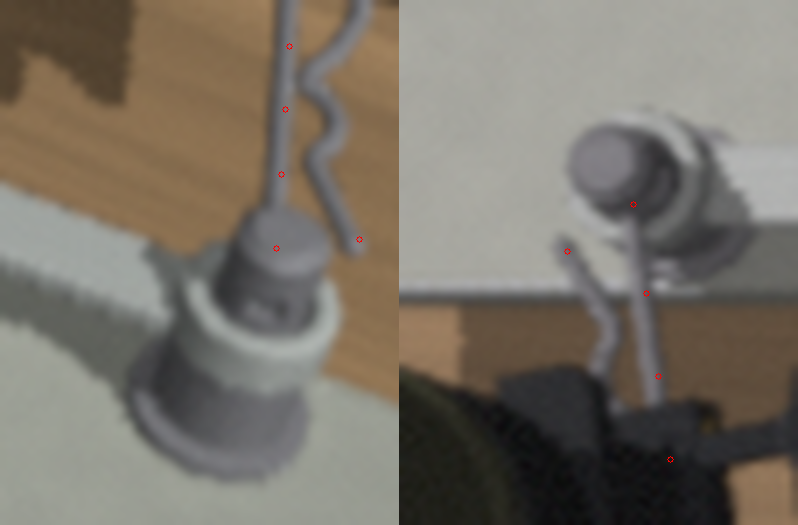

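```bash
python3 -m creep '[[220,-0.001,0,0,0],[220,-0.002,0,0,0],[220,-0.003,0,0,0],[220,-0.004,0,0,0],[220,-0.004,0,0,0]]'
python3 -c "
from plant import telemetry as t;s=t.get_state();print(s['contact_force'],s['moment'])"
```

```text
clock: 18.58
tool_pos: [0.4461, 0.2182, 0.126]
eef_rot: [-0.134, 0.991, 0.0, 0.0]
contact_force: [0.3, -0.8, -1.1]
opening: 0.22
[ 0.2589888  -0.79630647 -1.11067035] [-0.00173725  0.05053202  0.014288  ]
```

```bash
python3 -m creep '[[220,-0.002,0,0,0],[220,-0.004,0,0,0],[220,-0.006,0,0,0],[220,-0.006,0,0,0]]'
python3 view.py v3
```

```text
clock: 19.08
tool_pos: [0.452, 0.2198, 0.126]
eef_rot: [-0.134, 0.991, 0.0, 0.0]
contact_force: [0.3, -0.0, 0.4]
opening: 0.217
pos [0.4518 0.2198 0.126 ] yaw 15.45 F [0.19 0.28 0.48] M [ 0.024 -0.002 -0.021] op 0.221 clip org rel home along/across mm [-39.42   0.53] tipz 0.1271
```

View pics/v3.png

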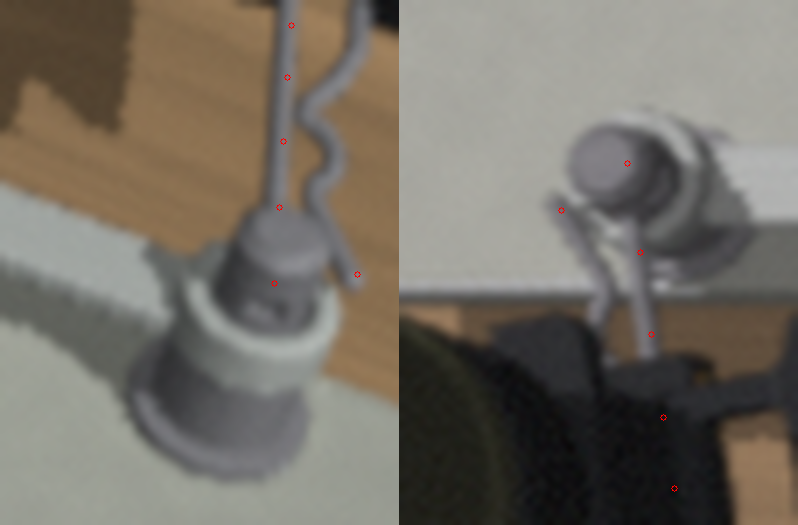

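```bash
python3 -m creep '[[220,-0.002,0,0,0],[220,-0.004,0,0,0],[220,-0.006,0,0,0],[220,-0.008,0,0,0],[220,-0.010,0,0,0],[220,-0.010,0,0,0]]'
python3 view.py v4
```

```text
clock: 19.92
tool_pos: [0.4617, 0.2225, 0.126]
eef_rot: [-0.134, 0.991, 0.0, 0.0]
contact_force: [-0.6, -0.3, -0.8]
opening: 0.22
pos [0.4614 0.2224 0.126 ] yaw 15.45 F [ 0.44 -0.27 -0.26] M [0.061 0.022 0.029] op 0.219 clip org rel home along/across mm [-29.43   0.51] tipz 0.1271
```

View pics/v4.png

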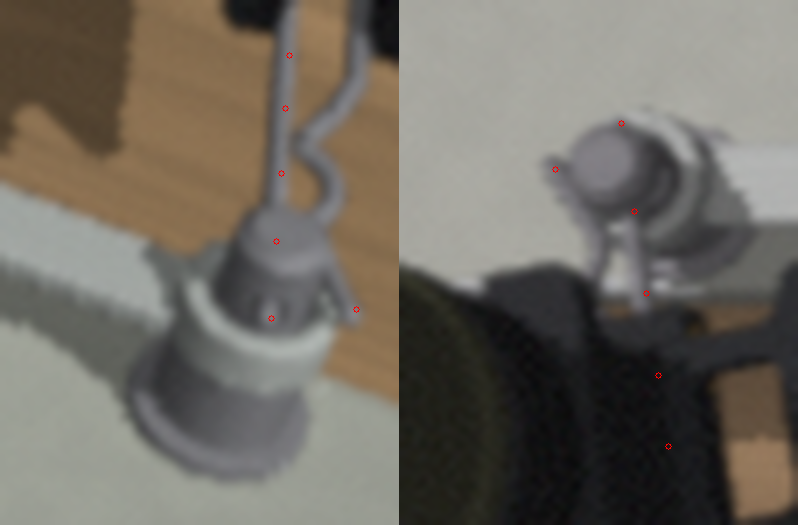

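```bash
python3 -m creep '[[220,-0.0015,0,0,0],[220,-0.003,0,0,0],[220,-0.0045,0,0,0],[220,-0.006,0,0,0],[220,-0.0075,0,0,0],[220,-0.0075,0,0,0]]'
python3 -m creep '[[220,-0.0015,0,0,0],[220,-0.003,0,0,0],[220,-0.004,0,0,0],[220,-0.005,0,0,0]]'
python3 view.py v5
```

```text
clock: 20.78
tool_pos: [0.4681, 0.2246, 0.1259]
eef_rot: [-0.135, 0.991, 0.0, -0.001]
contact_force: [-3.2, 0.3, -1.4]
opening: 0.22
clock: 21.28
tool_pos: [0.4725, 0.2257, 0.1258]
eef_rot: [-0.135, 0.991, -0.0, -0.001]
contact_force: [-5.5, 0.7, -1.2]
opening: 0.222
pos [0.4729 0.2258 0.1259] yaw 15.47 F [-4.62  0.88  0.  ] M [0.304 0.994 0.195] op 0.22 clip org rel home along/across mm [-17.44   0.71] tipz 0.1269
```

View pics/v5.png

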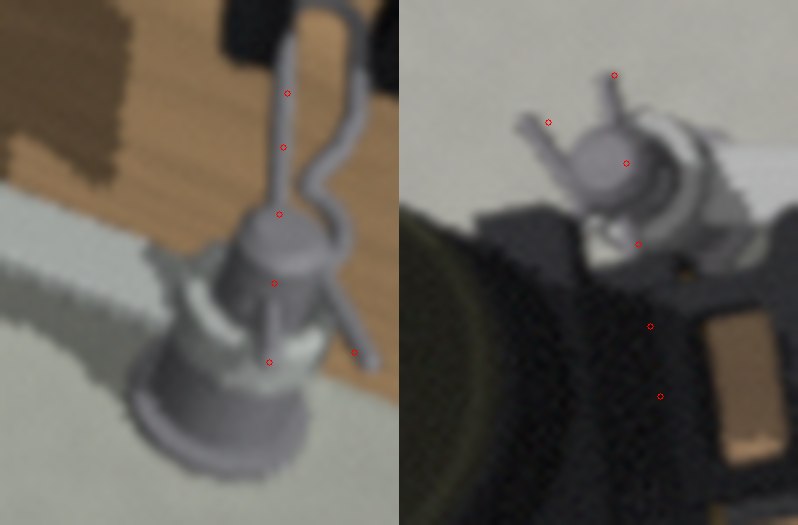

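```bash
python3 -m creep '[[220,-0.0015,0,0,0],[220,-0.003,0,0,0],[220,-0.0045,0,0,0],[220,-0.006,0,0,0],[220,-0.006,0,0,0]]'
python3 -m creep '[[220,-0.0015,0,0,0],[220,-0.003,0,0,0],[220,-0.0045,0,0,0],[220,-0.006,0,0,0],[220,-0.006,0,0,0]]'
python3 view.py v6
```

```text
clock: 22.0
tool_pos: [0.4803, 0.2279, 0.1263]
eef_rot: [-0.134, 0.991, 0.001, 0.001]
contact_force: [-0.7, 2.6, -1.0]
opening: 0.222
clock: 22.62
tool_pos: [0.4868, 0.2296, 0.1264]
eef_rot: [-0.134, 0.991, 0.001, 0.002]
contact_force: [1.9, 3.7, -1.2]
opening: 0.216
pos [0.4867 0.2296 0.1264] yaw 15.42 F [ 2.89  3.81 -0.49] M [ 0.733 -0.596  0.132] op 0.218 clip org rel home along/across mm [-3.11  0.61] tipz 0.1279
```

View pics/v6.png

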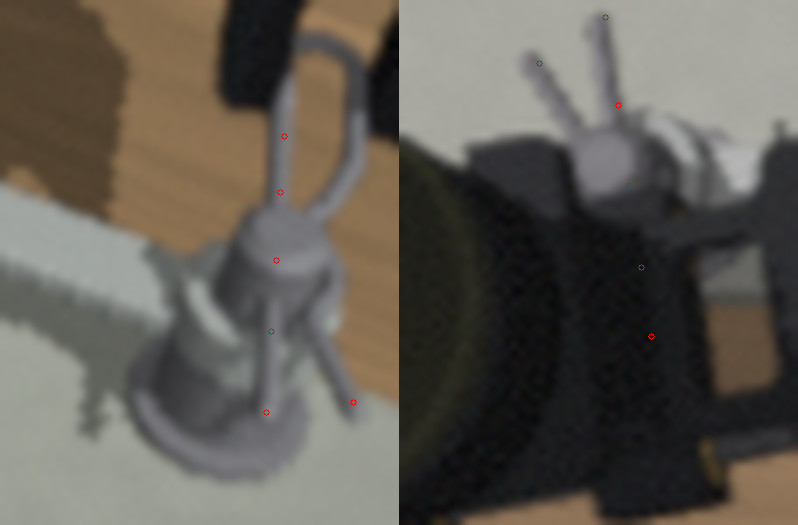

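```bash
python3 -m creep '[[220,-0.001,0,0,0],[220,-0.002,0,0,0],[220,-0.003,0,0,0],[220,-0.003,0,0,0]]'
python3 -m creep '[[220,-0.0007,0,0,0],[220,-0.0014,0,0,0],[220,-0.002,0,0,0],[220,-0.002,0,0,0]]'
```

```text
clock: 23.22
tool_pos: [0.4878, 0.2296, 0.1259]
eef_rot: [-0.134, 0.991, -0.0, -0.0]
contact_force: [0.8, 3.8, -0.2]
opening: 0.227
clock: 23.72
tool_pos: [0.489, 0.2297, 0.1257]
eef_rot: [-0.134, 0.991, -0.0, -0.001]
contact_force: [-2.8, 1.0, -1.3]
opening: 0.223
```

```bash
python3 -m creep '[[220,-0.0005,0,0,0],[220,-0.001,0,0,0],[220,-0.0015,0,0,0],[220,-0.0015,0,0,0]]'
python3 view.py v7
```

```text
clock: 24.22
tool_pos: [0.4895, 0.23, 0.1256]
eef_rot: [-0.135, 0.991, -0.001, -0.002]
contact_force: [-5.4, 1.0, -0.1]
opening: 0.223
pos [0.4895 0.23   0.1255] yaw 15.47 F [-5.69  0.75 -0.29] M [0.185 1.193 0.083] op 0.219 clip org rel home along/across mm [-0.3   0.35] tipz 0.1263
```

View pics/v7.png

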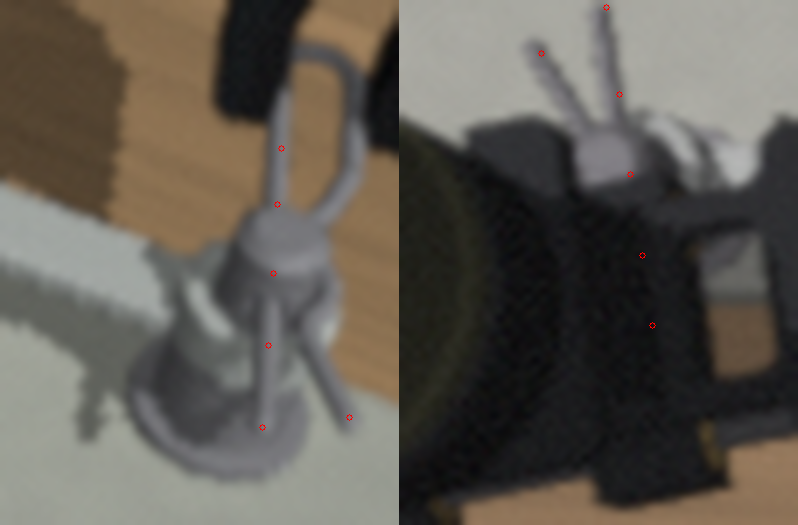

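```bash
python3 -m creep '[[220,-0.0007,0,0,0],[220,-0.0014,0,0,0],[220,-0.002,0,0,0],[220,-0.002,0,0,0]]'
```

```text
clock: 24.82
tool_pos: [0.4899, 0.2303, 0.1252]
eef_rot: [-0.135, 0.991, -0.001, -0.003]
contact_force: [-8.0, 0.7, 1.0]
opening: 0.221
```

```bash
python3 -m creep '[[220,0.002,0,0,0],[220,0.0045,0,0,0],[220,0.0045,0,0,0],[150,0.0045,0,0,0],[120,0.0045,0,0,0],[120,0.0045,0,0,0],[120,0.0045,0,0,0]]'
python3 view.py v8
```

```text
clock: 25.7
tool_pos: [0.4893, 0.2299, 0.1261]
eef_rot: [-0.134, 0.991, 0.0, 0.0]
contact_force: [0.6, 0.5, 0.4]
opening: 0.531
pos [0.4891 0.23   0.1261] yaw 15.44 F [0.44 0.07 0.02] M [0.046 0.01  0.012] op 0.526 clip org rel home along/across mm [-0.71  0.43] tipz 0.1272
```

View pics/v8.png

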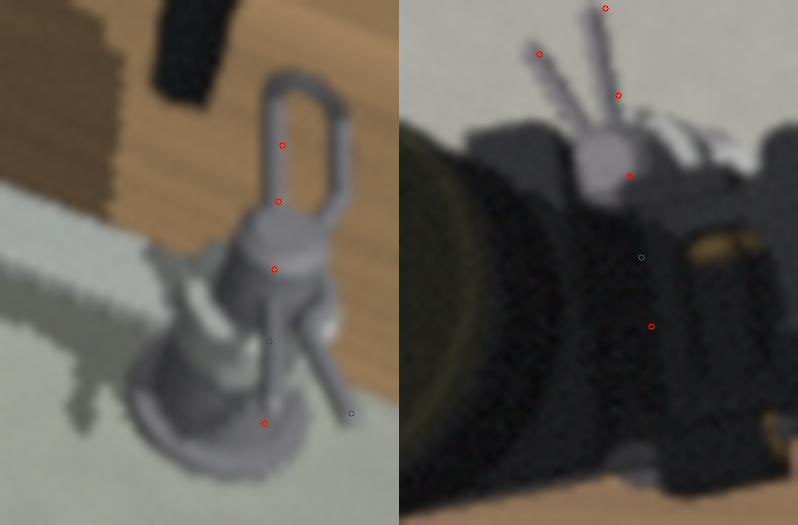

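```bash
python3 -m creep '[[120,0,0,-0.02,0],[120,0,0,-0.05,0],[120,0.03,0,-0.1,0],[120,0.08,0.0,-0.14,0],[120,0.1,-0.05,-0.16,0],[120,0.1,-0.1,-0.16,0],[120,0.1,-0.15,-0.16,0],[120,0.1,-0.18,-0.16,0]]'
python3 view.py v9; python3 - <<'E'
from h import *
import pickle
a,b,s=pickle.load(open("v9.pkl","rb"));cv2.imwrite("pics/s11.png",a["image"]);cv2.imwrite("pics/t11.png",b["image"])
E
```

```text
clock: 26.8
tool_pos: [0.4407, 0.0272, 0.2862]
eef_rot: [-0.133, 0.991, -0.0, 0.0]
contact_force: [0.7, 0.7, 0.4]
opening: 0.529
pos [0.4409 0.0262 0.2859] yaw 15.06 F [-0.79 -0.23  0.49] M [ 0.12  -0.007 -0.022] op 0.527 clip org rel home along/across mm [-101.56 -183.56] tipz 0.287
```

View pics/v9.png

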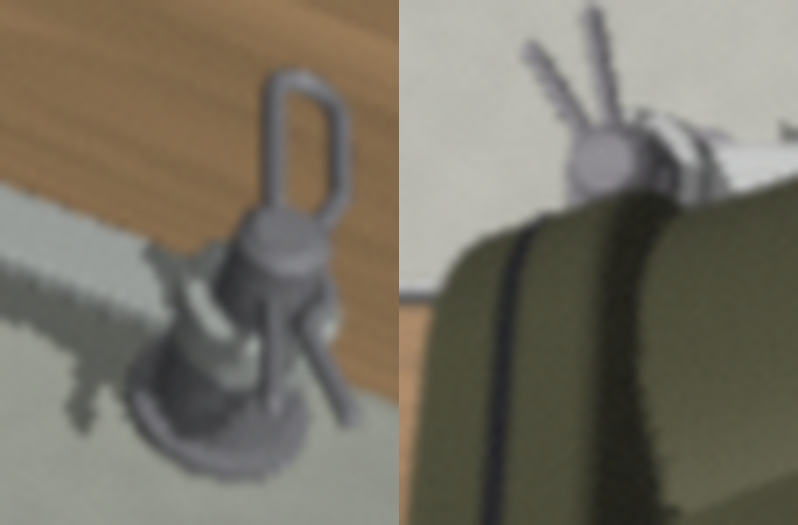

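View pics/s11.png

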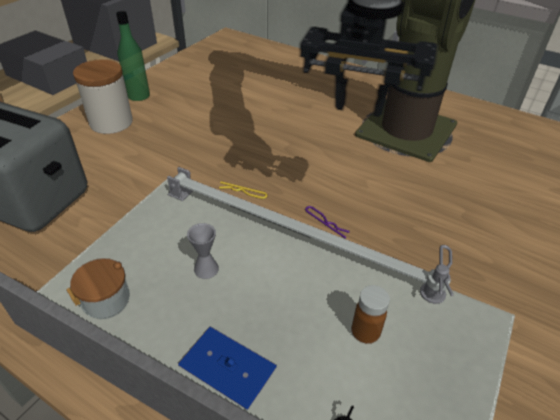

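View pics/t11.png

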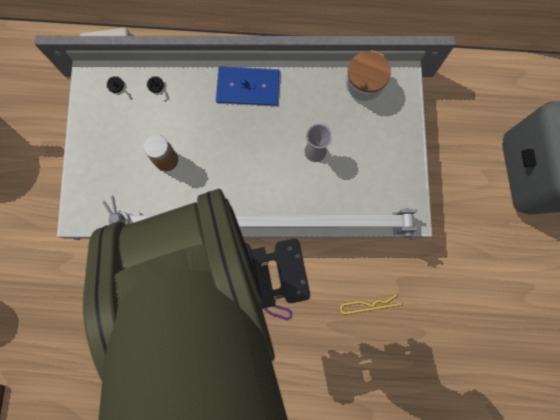

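```bash
python3 - <<'E'
from h import *
import pickle
a,b,s=pickle.load(open("v9.pkl","rb"))
u=((591-399+.5)/7-.5+85,(8+.5)/7-.5+195)
v=((270+.5)/7-.5+402,(410+.5)/7-.5+235)
for z in(.128,.131): X=onz(b,u,z);Y=onz(a,v,z);print(X,np.hypot(*(X[:2]-[.545,.237]))*1e3,Y,np.hypot(*(Y[:2]-[.545,.237]))*1e3)
print(tri(a,v,b,u))
E
```

```text
[0.58438029 0.25185181 0.128     ] 42.08780715346326 [0.58138824 0.24848834 0.128     ] 38.15869054174003
[0.58378572 0.25076473 0.131     ] 41.155803884795155 [0.58402925 0.24857478 0.131     ] 40.70942998208546
(array([0.58395351, 0.24953411, 0.13168347]), [np.float64(0.7947645420547408), np.float64(0.6217124429512672)])
```

```bash
python3 - <<'E'
from plant import r,telemetry
print(r.finish_job(), telemetry.get_state()["clock"])
E
```

```text
the job is handed in; nothing more can be done
the job is handed in; nothing more can be done
```

The job is handed in: the rail is down on the post and the steel clip is through the pin's cross-hole, fully home and released. It took about 27 s of the 72 s allowed.

- **Rail:** I pressed it down until it stopped firmly at about 25 N, and it stayed down afterwards.
- **Clip:** The first grip held the clip turned by about 0.1 rad, so I set it back on the deck and took it again straight. It entered the hole at about 0.27 rad with no resistance. The push peaked at about 5.5 N, then the bent leg snapped round the shank. I pushed on to the firm stop, which read 8 N, before letting go.
- **Last checks:**
  - The leg's tip shows about 41 to 42 mm past the pin's axis; home is 42 mm. The scene camera alone read 38 to 41 mm, depending on the tip height assumed.
  - Once released, the eye end sagged slightly within the hole's play.
  - The bent leg is round the shank, and the jigger and spice jar stand where they were.
  - The gripper is clear of everything.

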